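Tip the blue drill template out of its gated rack and stand it for checking

ROBOT

A 6-joint arm with a two-finger parallel gripper is mounted at the origin on a cart in front of the work surface, level with it; the furniture and walls round the work are solid. World frame = base frame: x ahead of the robot, y to its left, z up, the work surface at z = 0. Lengths are in m, angles in rad, forces in N, time in s.
With the tool pointing down it reaches from about 0.275 to 1 m from the base axis. Payload 8.4 kg.
Tool frame: the origin (TCP) lies on the centre line of the jaws, within the pads' length; the fingertips stand 17 mm ahead of it and the grasp point (between the pads) lies 2 mm behind it (bot.tcp_to_tips is the z of the fingertips in the tool frame, in m); z points along the fingers, y is the line along which they close (so a half turn about z gives the same grasp; the last joint's range is limited). The gripper opens to 85 mm and grips with 20 to 120 N. Pads are 22 mm wide; open, the fingers measure 114 mm over their backs; the gripper's body (76 mm by 85 mm) begins 54 mm behind the grasp point. The pads swing forward as they close: fully open they stand 13 mm farther back than shut.
Start: joints at [1.303, 0.353, 1.633, -0, 1.155, -0.002], TCP at [0.164, 0.603, 0.248] pointing down, gripper open.
Joint ranges: [-2.63, 2.63], [-0.92, 2.1], [0.06, 2.66], [-1.3, 4.44], [0, 2.69], [-3.02, 3.02]. Speed limits (rad/s): [2.22, 2.22, 2.79, 3.14, 3.14, 3.14].

INTERFACE

Orientations are given as a unit quaternion [x, y, z, w].
In Python, from workcell import bot, hand, kinematics, get_obs, vision, hand_in gives the robot as it stands. The module is installed in compiled form; this text tells all that it offers. Calls block until the motion is done:
- bot.reach(position, orientation): joint-space move of the TCP to a pose.
- bot.servo_line(position, ori=None, velocity=0.15): straight line of the TCP; ori=None keeps the orientation; velocity is the mean speed in m/s.
- bot.goto_joints(angles): joint-space move.
- hand.move_gripper(opening, strength=None): finger opening in m; strength is the grip in N (None keeps the last); returns when the fingers have stopped.
- bot.dwell(seconds).
- kinematics.solve_ik(position, orientation): joint angles nearest the present ones, or None.
- get_obs(): the state.
- vision.read_camera(name): name is "scene" or "top" or "wrist"; returns a dict with "frame" (400x640x3 uint8, red, green, blue), "intrinsics" (3x3 intrinsics, pixels), "view" (4x4, takes a point from world to camera coordinates). Camera axes: x right, y down, z forward; pixel columns grow to the right and rows downward; lengths in m; the calibration is good to about 2 mm. The wrist camera is an equidistant fisheye: a pixel r from the principal point sees the ray r / f radians off the axis. A picture is of the moment at which its call begins. There is no depth.
A pose or a line that the arm cannot do raises bot.IKError and nothing moves.
- hand_in(): hands the job in; it is judged then, once.
The state is a dict: "time_s": time; "joint_pos": joint angles; "joint_vel": joint speeds; "joint_efforts": joint torques, N m; "position": TCP position; "orientation": TCP orientation; "wrist_force": force on the tool from outside, world axes, zero at the start; "ft_torque": the same for the moment, N m; "gripper_width": finger opening in m; "grip_force": force on a finger pad.
Only numpy, scipy, OpenCV 4.12 (cv2) and the standard library are available. Lean on these libraries where they do the work, as an engineer would, in place of code of your own. Each camera call takes 0.05 s, during which the arm holds its last target. There are 200 camera calls.

TASK

Fetch the blue drill template for checking: press down the exposed end of its top edge so that its other end rises, lifts the yellow gate and the gate drops behind it, then let go so that it stays propped on the gate by itself. Draw it out by the raised corner and set it down gently, on its long edge, on the grey granite plate, flat against the V-block's face on the side towards the robot and with its middle in front of the block. Leave the plain template down in its pocket, both gates dropped and the other things on the bench where they are.

Things in the scene. Friction and masses are not known exactly. Their poses are not given: they have to be found in the camera images.
- template_blue: Drill template: blue plate 140 long (its y) x 12 thick (x) x 56 high (z), 0.22 kg, five holes in brass bushes. Origin: middle of its underside. Starts level in one of the two pockets, +y end under a yellow gate, axes along the rack's. Propped on the gate, its +y end is up by about 18 degrees: top +y corner near y = 46, z = 111 mm in the rack's frame, 27 mm above the rim.
- template_plain: The second template, same size and axes, bare aluminium with a row of four holes. It stays in the other pocket.
- rack: Fixed tip-out rack, grey painted cheeks on a base 126 (x) x 208 (y) mm. Origin: middle of its underside, z up, y along the pockets towards the gates. Two deep pockets at x = -30 and 30, slot 15 wide, cheeks 5 thick. Rim at z = 84 from y = -28 to 77, flush with a stored template's top edge; cut down (bevelled) to z = 58 from y = -86 to -40, so that the top edge is free there to press.
- bed_front (a point): Fulcrum of the pocket at x = -30: end of its level bed, at rack y = -30, z = 28. From here the floor slopes down 25 degrees towards -y, to an end stop square to the slope. The template (stored at y = -70 to 70) rocks about this edge: at about 22 degrees the gate drops behind it, at 25 it bottoms firmly; released, it falls back onto the gate (18 degrees) and stays.
- bed_back (a point): The same fulcrum of the pocket at x = 30.
- press_front (a point): Where to start pressing, pocket at x = -30: on the stored template's top edge, 6 mm from its -y end (rack y = -64, z = 84). 2 to 5 N rocks it (up to 15 N on a brisk touch). The pressed corner swings outwards as it sinks: from y = -70, z = 84 to about y = -91, z = 61. Press down and outwards until firm; a tip pressing nearer than y = -57 stalls.
- press_back (a point): The same press point of the pocket at x = 30.
- gate_front (a joint): Yellow gravity gate of the pocket at x = -30 (the one nearer the robot), hinged at rack y = 86, z = 111. Arm 39 long, 12.5 wide, drooping 30 degrees inwards (-y) over the template's end; nose at y = 52, z = 91. Radians: 0 dropped, grows as the nose swings up, to 1.0. Falls by its own weight (0.04 kg).
- gate_back (a joint): The same gate of the pocket at x = 30 (farther from the robot).
- surface_plate: Grey granite plate 150 (x) x 180 (y) x 25 high, fixed, its -x side towards the robot; origin: middle of its underside. Fixed on it a steel V-block 40 (x) x 45 (y) x 34 high, centred at x = 45, y = 0; its flat face towards the robot is the plane x = 25, y = -22 to 22. A template standing against it has its origin at x = 19, z = 25, length along y.
- gauge_block: Loose steel gauge block 9 x 30 x 30, a bystander. Origin at the middle of its underside.
- tweezers: Loose steel tweezers, 12 x 117 x 8, a bystander. Origin at the middle of the underside.
- moulded_part: Loose white moulded part, 24 across, 27 high, a bystander. Origin at the middle of its underside.
Things that resemble listed ones, but are neither listed nor needed, are in the scene too. Of the things that look like the template_blue, the largest one is meant.

How it is judged:
On the way, in this order (a step that is already met when the one before it is completed fails the run):
1. the blue template, still in its pocket and not touched by the robot, rests tipped up on its dropped gate by more than 12 degrees (angle between template_blue's own y axis and vertical below 1.36 rad and z of template_blue in the frame of rack below 0.06 m and contact force between template_blue and the arm below 0.05 N and contact force between template_blue and the fingers below 0.05 N and value of joint each of gate_front, gate_back below 0.15 rad), for 0.3 s.
2. the blue template is lowered onto the granite in front of the V-block while still held (z of template_blue in the frame of surface_plate below 0.03 m and x of template_blue in the frame of surface_plate between -0.04 and 0.0225 m and y of template_blue in the frame of surface_plate between -0.05 and 0.05 m and contact force between template_blue and the fingers above 0.5 N and contact force between template_blue and surface_plate above 0.2 N), for 0.05 s.
At the end, for the whole second after the job is handed in: The blue template stands still on its long edge on the granite, upright within 3.4 degrees, its middle within 4.5 mm of touching the V-block's robot-side face, within 4.5 degrees of parallel and 25 mm of centred; the plain one within 8 mm of its start; both gates down (under 0.15 rad) (x of template_blue in the frame of surface_plate between 0.0145 and 0.0215 m and y of template_blue in the frame of surface_plate between -0.025 and 0.025 m and angle between template_blue's own z axis and vertical below 0.06 rad and angle between the y axis of template_blue and the y axis of surface_plate, either way round below 0.08 rad and z of template_blue in the frame of surface_plate between 0.022 and 0.028 m and linear speed of template_blue below 0.02 m/s and distance of template_plain from where it was at the start of the episode below 0.008 m and value of joint each of gate_front, gate_back below 0.15 rad).
It fails at once if the plain template is moved by more than 15 mm (distance of template_plain from where it was at the start of the episode above 0.015 m).
It fails at once if the gauge block, tweezers or moulded part is moved by more than 20 mm (distance of any of gauge_block, tweezers, moulded_part from where it was at the start of the episode above 0.02 m).
It also fails if it takes over 54 s, if anything falls off the work surface, if the arm or the gripper's body presses on something with over 40 N, if the wrist force passes 120 N, or if a joint passes its speed limit or range.

## Working session

There is one attempt and no reset: what is moved stays moved. The work goes in short steps, each a Python script; the robot and the scene stay as the last script left them, time stands still between calls to the robot, and variables do not carry over. Pictures are saved under pics/ and viewed, at most 14 in all, crops included, and the job is handed in when it is done.

```bash
mkdir -p pics
python3 - <<'E'
from workcell import *
import cv2,pickle
d={}
for n in("scene","top","wrist"):
    r=vision.read_camera(n);d[n]=r;cv2.imwrite(f"pics/{n}0.png",r["frame"][:,:,::-1]);print(n,r["intrinsics"].tolist(),r["view"].round(4).tolist())
pickle.dump(d,open("cams.pkl","wb"))
o=get_obs();print(o)
E
```

```text
scene [[507.2703993333157, 0.0, 318.1733613646924], [0.0, 507.2703993333157, 202.24404589023192], [0.0, 0.0, 1.0]] [[0.5447, -0.8383, -0.0224, -0.2563], [-0.4681, -0.2818, -0.8376, 0.3882], [0.6958, 0.4667, -0.5459, 1.0019], [0.0, 0.0, 0.0, 1.0]]
top [[449.01079829336874, 0.0, 314.3529729335038], [0.0, 449.01079829336874, 210.36014539384266], [0.0, 0.0, 1.0]] [[0.0051, -0.9998, 0.0186, 0.0732], [-0.9892, -0.0077, -0.1467, 0.6067], [0.1468, -0.0176, -0.989, 1.3531], [0.0, 0.0, 0.0, 1.0]]
wrist [[309.70691628693146, 0.0, 326.37542716808304], [0.0, 309.70691628693146, 201.91629525007485], [0.0, 0.0, 1.0]] [[0.2624, 0.9649, -0.0004, -0.624], [0.9236, -0.2511, 0.2896, -0.0377], [0.2793, -0.0764, -0.9571, 0.3794], [0.0, 0.0, 0.0, 1.0]]
{'time_s': 0.15, 'joint_pos': array([ 1.30257224e+00,  3.53526596e-01,  1.63398057e+00, -2.45701520e-05,
        1.15518330e+00, -2.36902390e-03]), 'joint_vel': array([ 0.00102585,  0.000213  , -0.00201484, -0.00052907,  0.00036793,
       -0.00249814]), 'joint_efforts': array([ 6.28604867e-04, -6.05640435e+01, -3.42341316e+01,  1.02687127e-04,
        6.11370386e-03, -2.78761428e-05]), 'position': array([0.16410394, 0.60270585, 0.24770329]), 'orientation': array([ 1.32531468e-01,  9.91178646e-01, -5.45407901e-04, -6.29052440e-05]), 'wrist_force': array([ 0.81370734,  0.79609243, -0.07016055]), 'ft_torque': array([ 0.02739712, -0.0340534 ,  0.01691818]), 'grip_force': 0.0, 'gripper_width': 0.08571682144113003}
```

View pics/scene0.png

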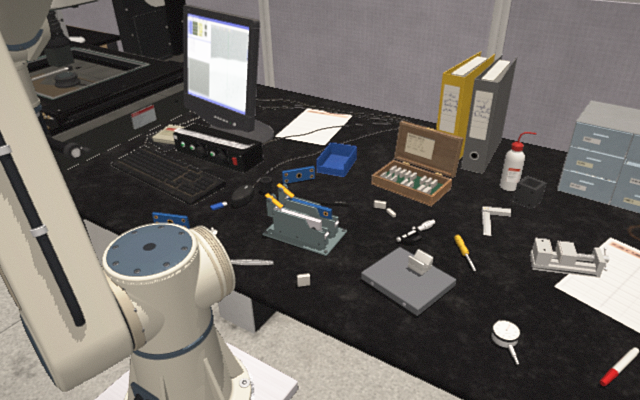

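View pics/top0.png

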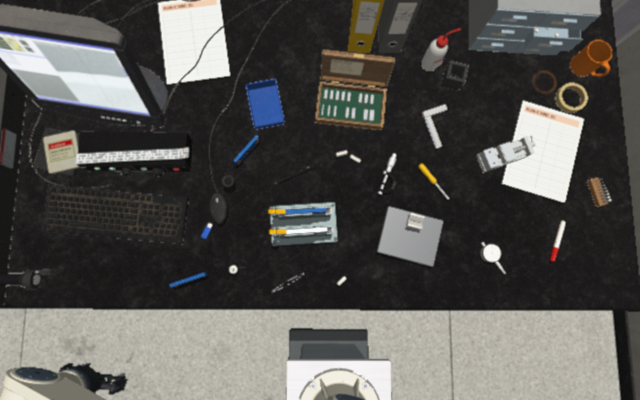

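The scene view shows the rack at about (305,225) with its gates at (285,192). The granite plate is at (408,280) with its V-block at (420,262).

Blue candidates in the top view are (303,211) in the rack's far pocket, (246,149) loose, and (187,279) loose. The one in the rack's far (back) pocket fits, because it sits under a yellow gate. I'll confirm this in an enlarged crop.

Run:
```python
import cv2,numpy as np
t=cv2.imread("pics/top0.png");s=cv2.imread("pics/scene0.png")
a=cv2.resize(t[195:255,260:345],None,fx=4.6,fy=4.6,interpolation=cv2.INTER_CUBIC)
b=cv2.resize(t[200:275,370:450],None,fx=4.6,fy=4.6,interpolation=cv2.INTER_CUBIC)
c=cv2.resize(s[180:255,255:355],None,fx=4,fy=4,interpolation=cv2.INTER_CUBIC)
d=cv2.resize(s[240:315,358:458],None,fx=4,fy=4,interpolation=cv2.INTER_CUBIC)
im=np.zeros((600,800,3),np.uint8)
im[:276,:391]=a;im[:300,400:768]=b[:300];im[300:,:400]=c;im[300:,400:]=d
cv2.imwrite("pics/crop1.png",im)
```

```text
(no output)
```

View pics/crop1.png

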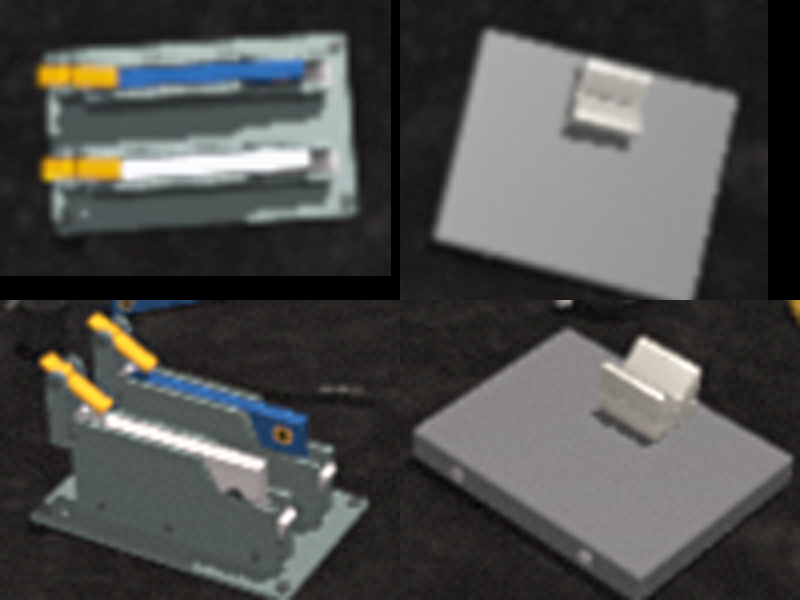

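The crop confirms it. The blue template with a brass-bushed hole lies in the rack's back pocket: its free end is at about (305,70) in the crop and its gate nose at (118,76). The plain one is in the front pocket, with its end at (310,160). The plate corners and V-block are clear, so I'll fit the poses next.

```bash
cat > fit.py <<'E'
import numpy as np,pickle
from scipy.optimize import least_squares
d=pickle.load(open("cams.pkl","rb"))
def proj(n,P):
    r=d[n];c=np.c_[P,np.ones(len(P))]@r["view"].T;q=c[:,:3]@r["intrinsics"].T
    return q[:,:2]/q[:,2:]
def world(p,L):
    c,s=np.cos(p[2]),np.sin(p[2]);L=np.array(L,float)/1000
    return np.c_[p[0]+c*L[:,0]-s*L[:,1],p[1]+s*L[:,0]+c*L[:,1],L[:,2]]
A=lambda x,y:("top",259.6+x/4.6,194.6+y/4.6)
B=lambda x,y:("top",369.6+(x-400)/4.6,199.6+y/4.6)
C=lambda x,y:("scene",254.6+x/4,179.6+(y-300)/4)
D=lambda x,y:("scene",357.6+(x-400)/4,239.6+(y-300)/4)
rack=[((63,-104,6),A(346,33)),((-63,-104,6),A(357,214)),((-63,104,6),A(57,236)),((30,-70,84),A(305,70)),((-30,-70,84),A(310,159)),
((30,52,91),A(118,77)),((-30,52,91),A(122,168)),
((63,-104,6),C(368,498)),((-63,104,6),C(32,517)),((-36,-70,84),C(266,460)),((36,-70,84),C(308,412))]
plate=[((75,90,25),B(487,28)),((75,-90,25),B(738,93)),((-75,90,25),B(435,238)),((-75,90,25),D(413,440)),((75,90,25),D(567,328)),((75,-90,25),D(792,460)),((-75,-90,25),D(637,578)),
((25,22.5,59),D(602,363)),((25,-22.5,59),D(666,396))]
for nm,M,g in(("rack",rack,[.5,.1,0]),("plate",plate,[.5,-.15,-.2])):
    L=[m[0] for m in M]
    def f(p,off=True):
        W=world(p,L)
        return np.concatenate([proj(m[1][0],W[i:i+1])[0]-m[1][1:] for i,m in enumerate(M)])
    r=least_squares(f,g,loss="soft_l1");print(nm,r.x.round(4),np.degrees(r.x[2]).round(2));print(f(r.x).reshape(-1,2).round(1).tolist())
E
python3 fit.py
```

```text
rack [0.5698 0.1111 0.0788] 4.52
[[-0.5, -0.2], [0.3, -0.4], [-0.1, -0.4], [-0.3, -1.0], [0.2, -0.7], [-0.0, -0.0], [0.4, 0.1], [0.3, 1.0], [-0.9, 0.2], [-1.7, 3.1], [0.2, 1.6]]
plate [ 0.5321 -0.225  -0.2537] -14.54
[[-0.5, -0.4], [0.1, -0.0], [-0.3, -0.2], [-0.5, -2.3], [-0.1, -0.1], [0.8, -0.3], [1.0, 0.9], [0.1, 1.1], [-1.4, 1.3]]
```

Fits are within about 1 px in the top view. I'll move above the press point, with the tool y axis along the rack's x, and take one wrist check picture.

```bash
cat > h.py <<'E'
from workcell import *
import numpy as np,cv2,pickle
from scipy.spatial.transform import Rotation as R
RACK=[0.5698,0.1111,0.0788]; PLATE=[0.5321,-0.2250,-0.2537]
def w(p,l):
    c,s=np.cos(p[2]),np.sin(p[2]);l=np.array(l,float)/1000
    return np.array([p[0]+c*l[0]-s*l[1],p[1]+s*l[0]+c*l[1],l[2]])
def tool(yaw,tilt=0,flip=1):
    """tool y along frame x (flip sign); z down, tilted by tilt towards frame +y"""
    z=np.array([0,np.sin(tilt),-np.cos(tilt)]);y=np.array([flip,0,0.]);x=np.cross(y,z)
    return (R.from_euler("z",yaw)*R.from_matrix(np.c_[x,y,z]))
def snap(n,f):
    r=vision.read_camera(n);cv2.imwrite(f"pics/{f}.png",r["frame"][:,:,::-1]);pickle.dump(r,open(f"pics/{f}.pkl","wb"));return r
E
python3 - <<'E'
from h import *
T=bot.tcp_to_tips;print(T)
for f in(1,-1):
    q=tool(RACK[2],0,f);print(f,kinematics.solve_ik(w(RACK,(30,-73,170)),q.as_quat()),kinematics.solve_ik(w(PLATE,(19,52,120)),tool(PLATE[2],0,f).as_quat()))
f=-1 if abs(kinematics.solve_ik(w(RACK,(30,-73,170)),tool(RACK[2],0,-1).as_quat())[5])<abs(kinematics.solve_ik(w(RACK,(30,-73,170)),tool(RACK[2],0,1).as_quat())[5]) else 1
print(f)
hand.move_gripper(0.0)
bot.reach(w(RACK,(30,-73,190)),tool(RACK[2],0,f).as_quat())
r=snap("wrist","w1");print(r["view"].round(3).tolist(),get_obs()["time_s"],get_obs()["wrist_force"])
im=cv2.imread("pics/w1.png");cv2.imwrite("pics/w1b.png",cv2.resize(im,(800,500),interpolation=cv2.INTER_CUBIC))
E
```

```text
0.017
1 [ 6.46298662e-02  4.07945178e-01  1.74274433e+00 -4.44089210e-16
  9.90903147e-01 -1.41701338e-02] [-3.10788964e-01  4.50537684e-01  1.81012155e+00 -4.44089210e-16
  8.80933414e-01 -5.70889644e-02]
-1 None NoneTraceback (most recent call last):
  File "<stdin>", line 5, in <module>
TypeError: 'NoneType' object is not subscriptable
```

Run:
```python
from h import *
hand.move_gripper(0.0)
bot.reach(w(RACK,(30,-73,190)),tool(RACK[2]).as_quat())
r=snap("wrist","w1");print(r["view"].round(3).tolist(),get_obs()["time_s"],get_obs()["wrist_force"],get_obs()["position"]-w(RACK,(30,-73,190)))
im=cv2.imread("pics/w1.png");cv2.imwrite("pics/w1b.png",cv2.resize(im,(800,500),interpolation=cv2.INTER_CUBIC))
```

```text
[[0.997, 0.08, -0.0, -0.607], [0.077, -0.954, 0.289, -0.028], [0.023, -0.288, -0.957, 0.322], [0.0, 0.0, 0.0, 1.0]] 3.5083 [ 0.21284188 -0.66999002  0.70007107] [-1.45410124e-05  8.46673134e-04  5.81146791e-05]
```

View pics/w1b.png

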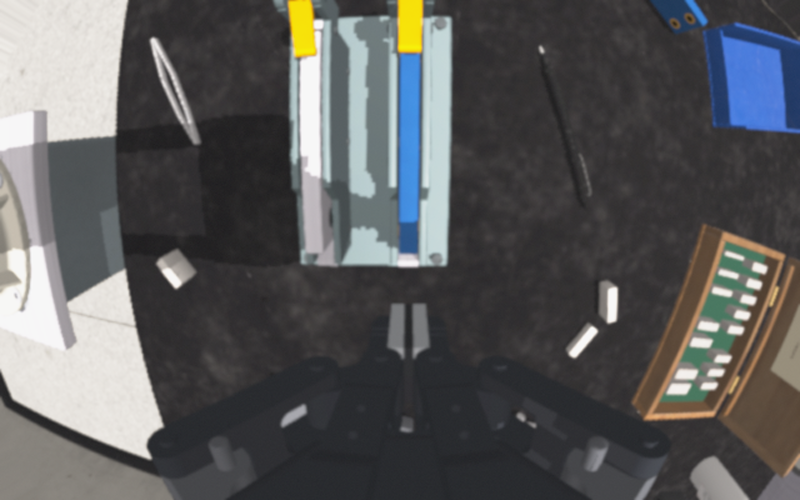

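```bash
cat >> h.py <<'E'
def fish(r,P):
    c=(r["view"]@np.r_[P,1])[:3];K=r["intrinsics"];t=np.arctan2(np.hypot(c[0],c[1]),c[2]);u=c[:2]/np.hypot(c[0],c[1])*t
    return np.array([K[0,0]*u[0]+K[0,2],K[1,1]*u[1]+K[1,2]])
E
python3 - <<'E'
from h import *
r=pickle.load(open("pics/w1.pkl","rb"))
for l in[(24,-70,84),(36,-70,84),(24,40,84),(36,40,84),(30,52,91),(-30,52,91),(63,-104,6),(-63,-104,6),(63,104,6),(30,-70,28),(30,-95,50)]:print(l,(fish(r,w(RACK,l))*1.25).round(0))
print(get_obs()["gripper_width"])
im=cv2.imread("pics/w1.png")[130:300,280:380];cv2.imwrite("pics/w1c.png",cv2.resize(im,None,fx=3.5,fy=3.5,interpolation=cv2.INTER_CUBIC))
E
```

```text
(24, -70, 84) [399. 254.]
(36, -70, 84) [418. 254.]
(24, 40, 84) [398.  75.]
(36, 40, 84) [419.  75.]
(30, 52, 91) [409.  53.]
(-30, 52, 91) [306.  57.]
(63, -104, 6) [447. 265.]
(-63, -104, 6) [301. 265.]
(63, 104, 6) [450.  16.]
(30, -70, 28) [408. 233.]
(30, -95, 50) [408. 273.]
-1.992995717153544e-05
```

View pics/w1c.png

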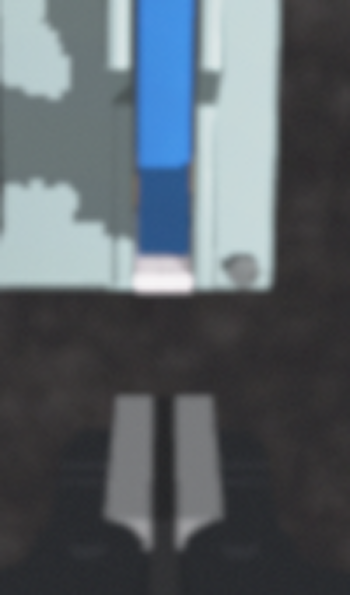

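The wrist view agrees with the rack fit. The blue end is predicted at row 254 and seen at 254, the gate nose predicted at 53 and seen at 53, and the base edge 265 matches 265. The fingers are shut, so I'll press now.

Run:
```python
from h import *
q=tool(RACK[2]).as_quat()
def tip(y,z,v):bot.servo_line(w(RACK,(30,y,z+17)),q,v)
tip(-73,92,.15);bot.dwell(.2);f0=get_obs()["wrist_force"][2]
a,b=-32,56
for i,th in enumerate(np.radians([0,3,6,9,12,15,18,21,23,25,26.5,28])):
    y=-30+a*np.cos(th)-b*np.sin(th)-11; z=28+a*np.sin(th)+b*np.cos(th)
    tip(y,z,.05);bot.dwell(.05)
    f=get_obs()["wrist_force"];print(np.degrees(th).round(),round(y),round(z),f.round(1))
    if f[2]-f0>25:break
bot.dwell(.3);print(f0,get_obs()["wrist_force"])
snap("wrist","w2");snap("scene","s2")
print(get_obs()["time_s"])
im=cv2.imread("pics/w2.png")[0:260,180:480];s=cv2.imread("pics/s2.png")[175:260,250:370]
cv2.imwrite("pics/p2.png",np.hstack([cv2.resize(im,(480,416)),cv2.resize(s,(300,212)) if 0 else cv2.copyMakeBorder(cv2.resize(s,(320,226)),0,190,0,0,0)]))
```

```text
0.0 -73 84 [ 0.7 -0.8  1.6]
3.0 -76 82 [ 1.6 -0.5  2.1]
6.0 -79 80 [0.4 0.8 1.9]
9.0 -81 78 [ 0.4 -0.3  1.4]
12.0 -84 76 [-0.2  1.1  1. ]
15.0 -86 74 [-0.5  0.6  2.1]
18.0 -89 71 [-0.7  0.1  1.6]
21.0 -91 69 [-0.3 -0.8  0. ]
23.0 -92 67 [-0.4 -1.2 -0.1]
25.0 -94 65 [-0.6 -0.7  0.5]
26.0 -95 64 [ 0.1 -0.5  1.2]
28.0 -96 62 [-0.3  0.9  3.1]
0.087321691367383 [0.28262991 0.24771589 5.2388163 ]
8.4583
```

View pics/p2.png

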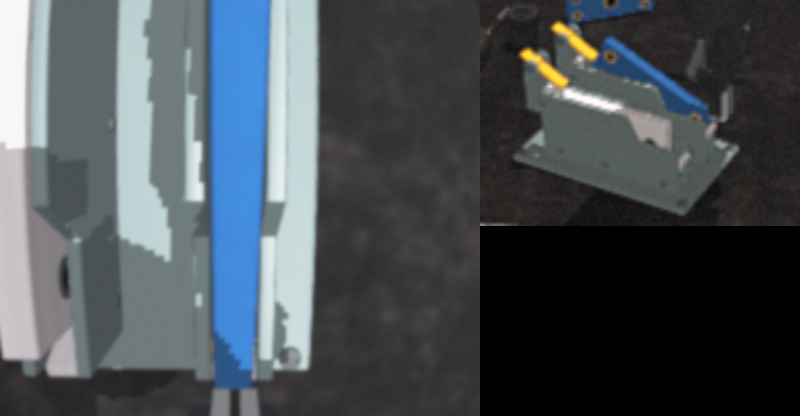

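The template is tipped about 25° with its raised end at (610,40). The back gate has dropped behind it and lies parallel to the front one. I'll release upward and check that it stays propped.

Run:
```python
from h import *
q=tool(RACK[2]).as_quat()
p=np.array(get_obs()["position"]);bot.servo_line(p+[0,0,.02],q,.04)
bot.servo_line(w(RACK,(30,-96,150)),q,.15)
hand.move_gripper(.045,80)
bot.servo_line(w(RACK,(30,-30,190)),q,.2)
bot.dwell(.3)
snap("wrist","w3");snap("scene","s3");snap("top","t3")
print(get_obs()["time_s"],get_obs()["gripper_width"])
r=pickle.load(open("pics/w3.pkl","rb"))
ct=[(fish(r,w(RACK,(x,46,111)))).round(0) for x in(24,36)];print(ct)
im=cv2.imread("pics/w3.png")[60:320,180:480];s=cv2.imread("pics/s3.png")[175:260,250:370]
cv2.imwrite("pics/p3.png",np.hstack([cv2.resize(im,(480,416)),cv2.copyMakeBorder(cv2.resize(s,(320,226),interpolation=cv2.INTER_CUBIC),0,190,0,0,0)]))
```

```text
11.075 0.04537885863894494
[array([318., 106.]), array([336., 106.])]
```

View pics/p3.png

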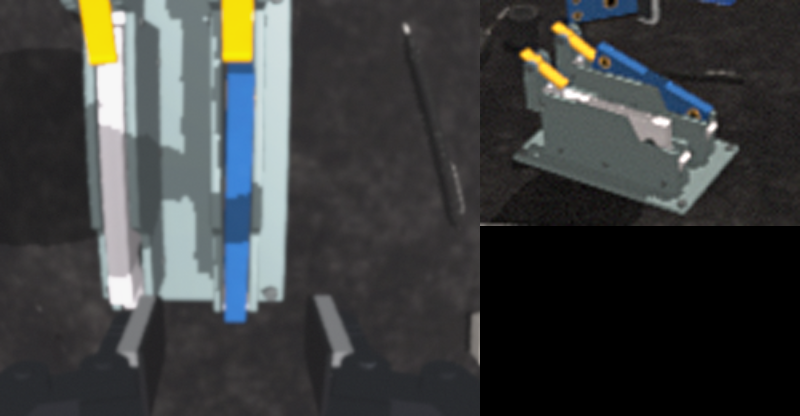

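The template stays propped on the dropped gate, and its top corner is seen at (240,75) where (235,74) was predicted. Now I'll grasp the raised corner with the tool tilted 18°, so that the template's frame matches the tool's, and draw it out.

```bash
cat >> h.py <<'E'
A=np.radians(18);ZT=np.array([0,-np.sin(A),np.cos(A)]);YT=np.array([0,np.cos(A),np.sin(A)])
TIP=np.array([30.5,46,111])-18*YT-16*ZT; G=TIP+17*ZT
U=np.radians(21.5);DR=np.array([0,-np.sin(U),np.cos(U)])
E
python3 - <<'E'
from h import *
q=tool(RACK[2],A);Q=q.as_quat()
for p in(G+50*ZT,G,G+60*DR,G+60*DR+[0,0,50]):print(p.round(),kinematics.solve_ik(w(RACK,p),Q))
bot.reach(w(RACK,G+50*ZT),Q)
bot.servo_line(w(RACK,G),Q,.08);bot.dwell(.1);o=get_obs();print(o["wrist_force"],o["time_s"])
snap("scene","s4")
hand.move_gripper(0,80);bot.dwell(.2);o=get_obs();print(o["wrist_force"],o["gripper_width"],o["grip_force"])
for k in(5,15,30,60):
    bot.servo_line(w(RACK,G+k*DR),Q,.06);print(k,get_obs()["wrist_force"].round(1),get_obs()["gripper_width"])
bot.servo_line(w(RACK,G+60*DR+[0,0,70]),Q,.12)
bot.dwell(.2);snap("scene","s5");snap("wrist","w5");o=get_obs();print(o["time_s"],o["wrist_force"],o["ft_torque"])
s4=cv2.imread("pics/s4.png")[150:260,250:370];s5=cv2.imread("pics/s5.png")[130:260,250:370];v=cv2.imread("pics/w5.png")[60:320,180:480]
f=lambda i,h:cv2.resize(i,(int(i.shape[1]*h/i.shape[0]),h),interpolation=cv2.INTER_CUBIC)
cv2.imwrite("pics/p5.png",np.hstack([f(s5,380),f(v,380)]))
E
```

```text
[ 30.  13. 154.] [ 0.04073802  0.44833368  1.76284455  0.38155233  0.97782353 -0.26058091]
[ 30.  29. 106.] [ 0.06616472  0.51140093  1.78952574  0.40984862  0.88742106 -0.28101803]
[ 30.   7. 162.] [ 0.02998918  0.43828141  1.75690598  0.37661104  0.99588754 -0.26314247]
[ 30.   7. 212.] [ 0.02998918  0.37959819  1.719503    0.35641752  1.08560533 -0.22324499]
[ 0.12804669 -1.07887436  0.51316228] 12.4
[-1.16714858 -0.5650816   4.17350414] 0.01022484990728625 79.66579556465149
5 [-0.4 -1.  -1.3] 0.00982376814839633
15 [-0.2 -0.7 -3. ] 0.009674817944431955
30 [-0.6 -0.4 -1.6] 0.009667284260819182
60 [-0.2 -0.5 -2.6] 0.009723632422206249
15.7083 [ 0.8656613   0.16360332 -2.24397499] [-0.18804555  0.00229155 -0.02981773]
```

View pics/p5.png

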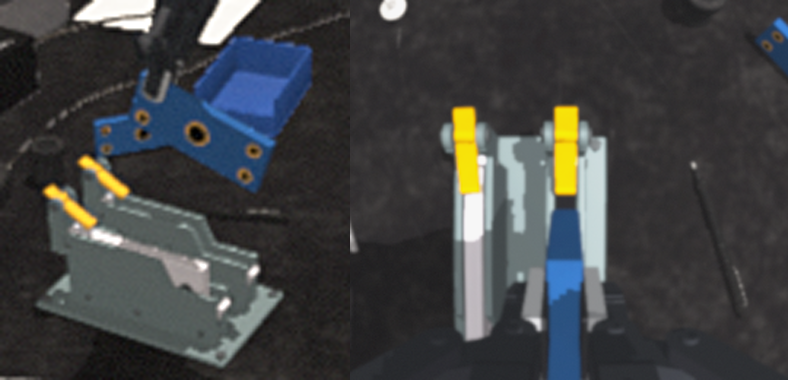

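The template is held and drawn out clear, both gates are down, and the plain template is in place. I'll carry it over the plate, level it and check its attitude.

Run:
```python
from h import *
q=tool(PLATE[2]).as_quat()
bot.reach(w(PLATE,(8,52,190)),q)
bot.servo_line(w(PLATE,(8,52,120)),q,.15)
bot.dwell(.2);r=snap("scene","s6");snap("wrist","w6")
o=get_obs();print(o["time_s"],o["wrist_force"])
import fit
print({l:(fit.proj("scene",w(PLATE,l)[None])[0]).round(1).tolist() for l in[(2,-70,63),(2,70,63),(2,-70,119),(2,70,119)]})
s=cv2.imread("pics/s6.png")[220:320,350:470];v=cv2.imread("pics/w6.png")[60:320,180:480]
f=lambda i,h:cv2.resize(i,(int(i.shape[1]*h/i.shape[0]),h),interpolation=cv2.INTER_CUBIC)
cv2.imwrite("pics/p6.png",np.hstack([f(s,350),f(v,350)]))
```

```text
17.7833 [ 0.15565992  0.63364473 -2.69999364]
rack [0.5698 0.1111 0.0788] 4.52
[[-0.5, -0.2], [0.3, -0.4], [-0.1, -0.4], [-0.3, -1.0], [0.2, -0.7], [-0.0, -0.0], [0.4, 0.1], [0.3, 1.0], [-0.9, 0.2], [-1.7, 3.1], [0.2, 1.6]]
plate [ 0.5321 -0.225  -0.2537] -14.54
[[-0.5, -0.4], [0.1, -0.0], [-0.3, -0.2], [-0.5, -2.3], [-0.1, -0.1], [0.8, -0.3], [1.0, 0.9], [0.1, 1.1], [-1.4, 1.3]]
{(2, -70, 63): [433.0, 277.4], (2, 70, 63): [387.6, 250.6], (2, -70, 119): [435.5, 258.9], (2, 70, 119): [388.8, 232.7]}
```

View pics/p6.png

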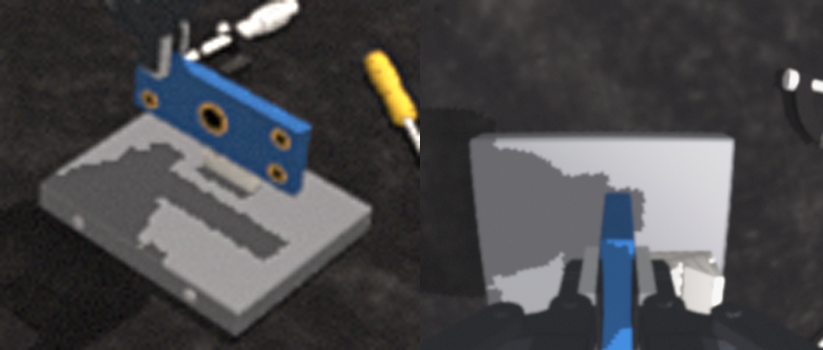

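The template hangs nearly level over the plate, with its bottom edge running from (135,104) to (298,192) in the crop. That is slightly flatter than predicted, so I'll measure the in-hand tilt from the blue mask before lowering.

```bash
sed -i 's/;print(nm.*//' fit.py
python3 - <<'E'
from h import *
import fit
im=cv2.cvtColor(cv2.imread("pics/s6.png"),cv2.COLOR_BGR2HSV)
m=((im[...,0]>98)&(im[...,0]<125)&(im[...,1]>130)&(im[...,2]>50)).astype(np.uint8)
n,l,st,_=cv2.connectedComponentsWithStats(m[220:320,350:470]);k=1+st[1:,4].argmax();mm=l==k
print(st[k])
us=np.arange(392,431);vb=np.array([np.where(mm[:,u-350])[0].max()+220.5 for u in us])
c=np.polyfit(us,vb,1);e=vb-np.polyval(c,us);g=abs(e)<1.2;c=np.polyfit(us[g],vb[g],1);print("obs slope",c,np.polyval(c,[390,430]))
for yaw in(0,2):
  for t in(-3,-2,-1,0,1):
    a=np.radians(t);ca,sa=np.cos(a),np.sin(a);Y=np.radians(yaw)
    pts=[]
    for yy in(-70,70):
        d=yy-52;y=52+d*ca-(-57)*sa*1;z=120+d*sa-57*ca
        pts.append(fit.proj("scene",w(PLATE,(2-np.sin(Y)*(y-52),52+(y-52)*np.cos(Y),z))[None])[0])
    p=np.array(pts);cc=np.polyfit(p[:,0],p[:,1],1);print(yaw,t,p.round(1).tolist(),cc[0].round(3),np.polyval(cc,[390,430]).round(1))
E
```

```text
[ 39  15  50  40 766]
obs slope [ 0.57091776 27.17193087] [249.82985697 272.66656734]
0 -3 [[434.3, 275.9], [388.5, 251.4]] 0.536 [252.2 273.6]
0 -2 [[433.9, 276.4], [388.2, 251.1]] 0.555 [252.1 274.3]
0 -1 [[433.5, 276.9], [387.9, 250.8]] 0.573 [252.  274.9]
0 0 [[433.0, 277.4], [387.6, 250.6]] 0.592 [252.  275.6]
0 1 [[432.6, 277.9], [387.3, 250.3]] 0.61 [251.9 276.3]
2 -3 [[435.4, 275.0], [388.4, 251.5]] 0.501 [252.3 272.3]
2 -2 [[435.0, 275.6], [388.1, 251.2]] 0.519 [252.2 273. ]
2 -1 [[434.6, 276.1], [387.8, 251.0]] 0.537 [252.1 273.6]
2 0 [[434.1, 276.6], [387.5, 250.7]] 0.555 [252.1 274.3]
2 1 [[433.7, 277.0], [387.2, 250.4]] 0.573 [252. 275.]
```

The tilt and yaw in hand are about 1°, so it's good enough. I'll lower to light contact, slide in +x until it touches the V-block, then release.

Run:
```python
from h import *
q=tool(PLATE[2]).as_quat()
go=lambda x,z,v:bot.servo_line(w(PLATE,(x,52,z)),q,v)
go(12,90,.1);bot.dwell(.2);f0=get_obs()["wrist_force"]
z=88.
while z>77:
    go(12,z,.02);bot.dwell(.08);f=get_obs()["wrist_force"]-f0
    if f[2]>4:break
    z-=.7
print("touch z",z,f.round(1));bot.dwell(.2)
n=w([0,0,PLATE[2]],(1000,0,0));f1=get_obs()["wrist_force"]
x=12.
while x<24:
    x+=.7;go(x,z,.02);bot.dwell(.08);f=get_obs()["wrist_force"]-f1
    print(round(x,1),round(float(f@n),1),f[2].round(1),end=" | ")
    if f@n<-7:break
o=get_obs();print("\n",o["time_s"],o["wrist_force"].round(1),o["ft_torque"].round(2),o["gripper_width"])
snap("scene","s7");snap("wrist","w7")
s=cv2.imread("pics/s7.png")[220:320,350:470];v=cv2.imread("pics/w7.png")[60:320,180:480]
f=lambda i,h:cv2.resize(i,(int(i.shape[1]*h/i.shape[0]),h),interpolation=cv2.INTER_CUBIC)
cv2.imwrite("pics/p7.png",np.hstack([f(s,350),f(v,350)]))
```

```text
touch z 82.39999999999998 [-2.2 -0.3  8.3]
12.7 -2.2 1.4 | 13.4 -2.4 3.7 | 14.1 -4.3 4.7 | 14.8 -4.5 3.9 | 15.5 -4.4 4.1 | 16.2 -3.8 4.3 | 16.9 -4.8 4.4 | 17.6 -4.2 4.1 | 18.3 -6.0 4.2 | 19.0 -5.2 3.8 | 19.7 -4.6 3.3 | 20.4 -5.2 5.3 | 21.1 -8.3 8.0 | 
 25.9667 [-9.7  2.5 14.4] [0.65 1.88 0.01] 0.009560170597934544
```

View pics/p7.png

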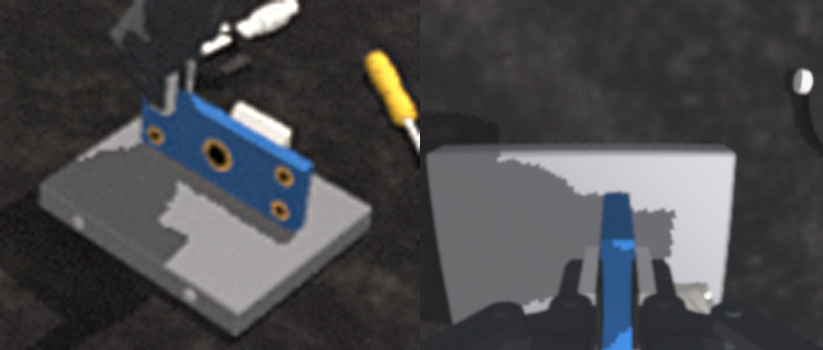

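The template stands on the plate against, or nearly against, the block, whose top is visible right behind it at (262,125). I'll confirm firm contact with small steps, ease back, release and look.

Run:
```python
from h import *
q=tool(PLATE[2]).as_quat()
go=lambda x,z,v:bot.servo_line(w(PLATE,(x,52,z)),q,v)
n=w([0,0,PLATE[2]],(1000,0,0));x=21.1
for i in range(4):
    x+=.5;go(x,82.8,.02);bot.dwell(.15);f=get_obs()["wrist_force"];print(x,(f@n).round(1),f[2].round(1))
    if f@n<-16:break
go(x-.6,82.8,.02);bot.dwell(.2);print(get_obs()["wrist_force"].round(1))
hand.move_gripper(.02,20);bot.dwell(.2);hand.move_gripper(.036);bot.dwell(.2)
bot.servo_line(w(PLATE,(x-.6,52,175)),q,.1);bot.servo_line(w(PLATE,(0,30,210)),q,.15)
bot.dwell(.2);snap("scene","s8");snap("wrist","w8");snap("top","t8");print(get_obs()["time_s"])
s=cv2.imread("pics/s8.png")[220:320,350:470];v=cv2.imread("pics/w8.png")[60:320,180:480];t=cv2.imread("pics/t8.png")[195:275,260:450]
f=lambda i,h:cv2.resize(i,(int(i.shape[1]*h/i.shape[0]),h),interpolation=cv2.INTER_CUBIC)
im=np.hstack([f(s,330),f(v,330)]);t=f(t,265);cv2.imwrite("pics/p8.png",np.vstack([im,cv2.copyMakeBorder(t,0,0,0,im.shape[1]-t.shape[1],0)]))
```

```text
21.6 -9.0 12.0
22.1 -10.7 13.0
22.6 -12.6 15.3
23.1 -14.5 17.1
[-12.5   3.   15.1]
30.975
```

View pics/p8.png

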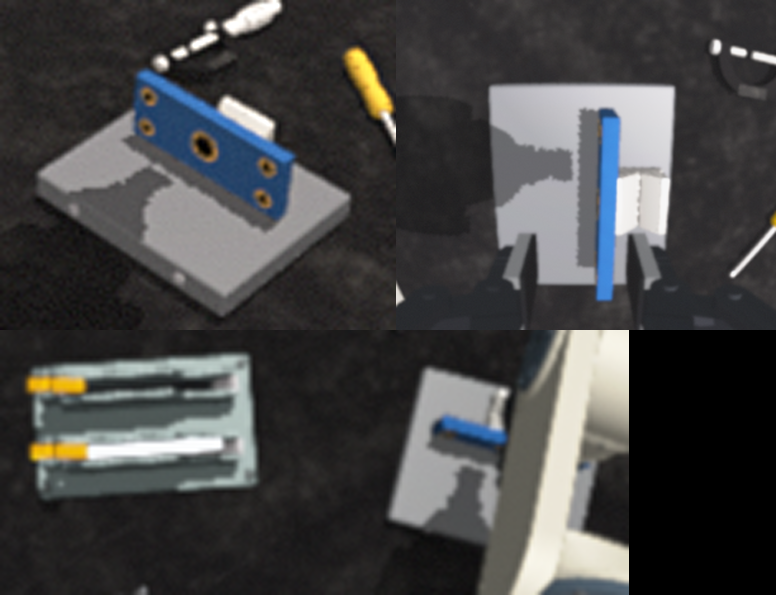

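The template stands free against the block, the gates are down and the plain one is in its pocket. I'll check the gap and parallelism numerically from the wrist picture: blue top edges at z = 81 against the block's far edge at (668,205).

Run:
```python
from h import *
r=pickle.load(open("pics/w8.pkl","rb"));K=r["intrinsics"];V=r["view"];Rc=V[:3,:3];C=-Rc.T@V[:3,3]
def back(u,v,z):
    d=np.array([u-K[0,2],v-K[1,2]])/K[0,0];t=np.hypot(*d);ray=Rc.T@np.r_[d/t*np.sin(t),np.cos(t)]
    P=C+ray*(z/1000-C[2])/ray[2];c,s=np.cos(PLATE[2]),np.sin(PLATE[2]);dx,dy=P[:2]-PLATE[:2];return np.array([c*dx+s*dy,-s*dx+c*dy])*1000
im=cv2.imread("pics/w8.png");h=cv2.cvtColor(im,cv2.COLOR_BGR2HSV)
m=(h[...,0]>98)&(h[...,0]<125)&(h[...,1]>130)&(h[...,2]>200)
m[:, :320]=0;m[:,365:]=0
rows=[v for v in range(60,320) if m[v].sum()>6];print(rows[0],rows[-1])
for v in rows[3::20]:
    u=np.where(m[v])[0];print(v,u.min(),u.max(),back(u.min()-.0,v,81).round(1),back(u.max()+1,v,81).round(1))
print("ends",back(345,rows[0],81).round(1),back(342,rows[-1]+1,81).round(1))
sc=330/260
P=lambda X,Y,z:back(180+(X-396)/sc,60+Y/sc,z).round(1)
print("block far edge",P(669,178,59),P(666,234,59),"block near bits",P(618,175,59),P(617,232,59))
print("plate corners",P(490,86,25),P(674,86,25))
cv2.imwrite("pics/p9.png",cv2.resize(im[110:300,310:410],None,fx=3.1,fy=3.1,interpolation=cv2.INTER_CUBIC))
```

```text
153 295
156 344 355 [14.3 66.6] [24.2 66.6]
176 344 355 [14.5 49.6] [24.6 49.6]
196 343 354 [13.9 32.1] [24.2 32.1]
216 342 352 [13.3 14. ] [22.9 14. ]
236 342 351 [13.6 -4.9] [22.6 -5. ]
256 341 351 [ 13.1 -25. ] [ 23.2 -25. ]
276 340 350 [ 12.6 -46.3] [ 23.  -46.4]
ends [15.1 69.1] [ 15.  -69.4]
block far edge [64.7 21.9] [ 65.7 -23.9] block near bits [26.2 24.1] [ 26.9 -21.6]
plate corners [-73.7  88.2] [73.  88.4]
```

View pics/p9.png

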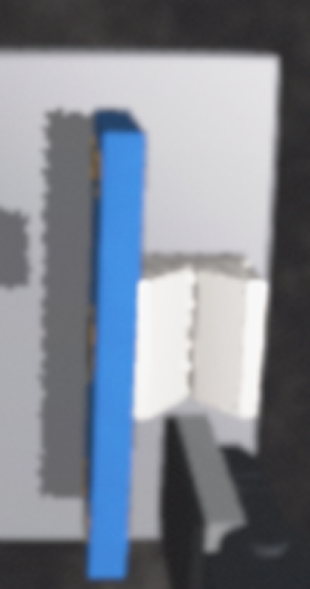

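The template's middle is at plate x≈18.3 mm (19 is touching), y≈0, and about 0.013 rad off parallel. The picture shows it standing flat against the block face, with the gripper clear, so I'm handing in.

```bash
python3 -c "
from workcell import *
print(hand_in())"
```

```text
the job is handed in; nothing more can be done
None
```

I handed the job in at about 31 s, but the hand-in printed no verdict: the blue template stands on its long edge on the granite, against the V-block's robot-side face and centred to within about 1 mm. The plain template is still in its pocket, and both gates are down.

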